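# Close the screw tin and lift its outer lid for inspection

## Task

Close the open screw tin with its two-part lid: lift the nested lids together by the stem of the inner lid, lower them until the inner lid sits fully home in the mouth of the tin, and only then let go of the stem. Then take the outer lid alone by its collar and raise it straight up off the stem, leaving the inner lid seated and undisturbed so that its fit can be inspected; finish while still holding the outer lid in the gripper, wholly above the top of the stem. Do not shift the tin or disturb the other things on the bench.

Things in the scene. Friction and masses are not known exactly. Their poses are not given: they have to be found in the camera images.
- tin: Heavy round metal tin (1.6 kg, loose), 92 mm outside diameter, 78 high, open top, part filled with brass screws. Origin: centre of its underside, z up. Bore 84 mm in diameter, wall 4, bore free to 36 mm below the rim. It stands at the left or the right, the lids on the other side
- tin_mouth (a point): Centre of the tin's mouth, level with its rim, 78 mm above the tin's origin. The inner lid is fully home when its flange lies on the rim: its origin is then 64 mm above the tin's origin; the plug has 3 mm play all round in the bore
- inner_lid: Inner lid, steel, 0.14 kg, loose, round. Origin: centre of its underside, z up. Plug 78 mm in diameter, z = 0 to 14, foot tapered to 68; flange 96 in diameter, z = 14 to 20; cone 24 to 18 in diameter, z = 20 to 27; plain round stem 16 in diameter up to z = 81. Starts standing on its plug on the bench, under the outer lid
- stem_top (a point): Top end of the inner lid's stem, on its axis, 81 mm above the inner lid's origin. While the lids are nested the upper 28 mm of the stem stand out of the outer lid's collar. Nothing joins the lids: held by the stem, the inner lid carries the outer one
- outer_lid: Outer lid, aluminium, 0.12 kg, loose, round. Origin: centre of the skirt's lower edge, z up. Skirt 108 mm outside, 102 inside diameter, z = 0 to 11; top plate z = 11 to 16; black collar (tube, 38 outside, 26 inside diameter) z = 16 to 44. Nested, its plate rests on the inner lid's flange, its origin 9 mm above the inner lid's
- collar_top (a point): Centre of the collar's upper edge, 44 mm above the outer lid's origin. The stem passes through the collar with 5 mm play; held by the collar, the outer lid comes up alone
- tape_roll: Bystander: ring of masking tape, 96 mm across, 25 mm high, lying flat behind the work. Origin: centre of its underside. Leave it alone
- sander: Bystander: wooden sanding block with a cork layer on it, 65x112x36 mm, at the right of the work. Origin: centre of its underside. Leave it alone
- wood_offcut: Bystander: plain wooden offcut, 45x90x30 mm, in front of the work. Origin: centre of its underside. Leave it alone
- lead_pencil: Bystander: hexagonal pencil, 195 mm long, 12 mm thick, lying along x between the tin and the lids. Origin: centre of its underside. Leave it alone
- clamp: Bystander: spring clamp, 62x126x25 mm, at the right. Origin: centre of its underside. Leave it alone
There are look-alikes about, which are no part of the job. What is shaped like the outer_lid but brown or red is not meant.

How it is judged:
On the way, in this order (a step that is already met when the one before it is completed fails the run):
1. both lids, still nested, are lifted off the bench by the stem (height (world z) of inner_lid above 0.03 m and contact force between the fingers and inner_lid above 1 N and z of outer_lid in the frame of inner_lid between 0.005 and 0.0125 m and horizontal distance between outer_lid and inner_lid below 0.006 m), for 0.2 s.
2. the inner lid sits home in the tin's mouth with the outer lid still nested on it, and the stem has been let go (z of inner_lid in the frame of tin between 0.061 and 0.067 m and horizontal distance between inner_lid and tin_mouth below 0.006 m and angle between inner_lid's own z axis and vertical below 0.07 rad and z of outer_lid in the frame of inner_lid between 0.005 and 0.0125 m and horizontal distance between outer_lid and inner_lid below 0.006 m and contact force between the fingers and inner_lid below 0.2 N), for 0.2 s.
3. the outer lid has come off the inner lid, which stays seated (z of inner_lid in the frame of tin between 0.061 and 0.067 m and horizontal distance between inner_lid and tin_mouth below 0.006 m and angle between inner_lid's own z axis and vertical below 0.07 rad and z of outer_lid in the frame of inner_lid above 0.03 m and contact force between the fingers and outer_lid above 1 N), for 0.1 s.
At the end, for the whole second after the job is handed in: Gripper holds the outer lid still (over 1 N, under 30 mm/s), its lower edge at least 2 mm above the stem's top, touching neither inner lid nor tin; inner lid untouched and home in the upright tin: height within 3 mm, within 6 mm of the axis, tilt under 0.07 rad (z of inner_lid in the frame of tin between 0.061 and 0.067 m and horizontal distance between inner_lid and tin_mouth below 0.006 m and angle between inner_lid's own z axis and vertical below 0.07 rad and z of outer_lid in the frame of stem_top above 0.002 m and contact force between the fingers and outer_lid above 1 N and contact force between each of the fingers, outer_lid and inner_lid below 0.2 N and contact force between outer_lid and tin below 0.2 N and linear speed of outer_lid below 0.03 m/s and angle between tin's own z axis and vertical below 0.05 rad); the arm keeps its last pose, push and grip.
It fails at once if the inner lid is dropped into the tin, or pulled up again with the outer lid (over the tin, more than 5 mm above its seat and not held by the stem) (horizontal distance between inner_lid and tin_mouth below 0.05 m and z of inner_lid in the frame of tin above 0.069 m and contact force between the fingers and inner_lid below 0.1 N).
It fails at once if the outer lid is taken more than 15 mm off the inner lid while the inner lid is not seated in the tin (not (z of inner_lid in the frame of tin between 0.061 and 0.067 m and horizontal distance between inner_lid and tin_mouth below 0.006 m and angle between inner_lid's own z axis and vertical below 0.07 rad) and distance between outer_lid and inner_lid above 0.024 m).
It fails at once if the tin is shifted by more than 25 mm (distance of tin from where it was at the start of the episode above 0.025 m).
It fails at once if a bystander is moved by more than 25 mm (distance of any of tape_roll, sander, wood_offcut, lead_pencil, clamp from where it was at the start of the episode above 0.025 m).
It also fails if it takes over 54 s, if anything falls off the work surface, if the arm or the gripper's body presses on something with over 40 N, if the wrist force passes 120 N, or if a joint passes its speed limit or range.

## Robot

A 6-joint arm with a two-finger parallel gripper is mounted at the origin on the work surface; the furniture and walls round the work are solid. World frame = base frame: x ahead of the robot, y to its left, z up, the work surface at z = 0. Lengths are in m, angles in rad, forces in N, time in s.
With the tool pointing down it reaches from about 0.3 to 0.85 m from the base axis. Payload 5.4 kg.
Tool frame: the origin (TCP) lies at the very end of the fingers, on their centre line; the grasp point (between the pads) lies 19 mm behind it (arm.grip_depth is the distance from the TCP to the grasp point, in m); z points along the fingers, y is the line along which they close (so a half turn about z gives the same grasp; the last joint's range is limited). The gripper opens to 85 mm and grips with 20 to 120 N. Pads are 22 mm wide; open, the fingers measure 114 mm over their backs; the gripper's body (76 mm by 85 mm) begins 54 mm behind the grasp point. The pads swing forward as they close: fully open they stand 13 mm farther back than shut.
Start: joints at [1.09, 0.158, 1.597, -0, 1.386, -0.21], TCP at [0.154, 0.554, 0.231] pointing down, gripper open.
Joint ranges: [-2.91, 2.91], [-0.94, 2.29], [0.18, 2.7], [-1.29, 4.43], [0.17, 2.64], [-3, 3]. Speed limits (rad/s): [2.57, 2.57, 3.14, 3.14, 3.14, 3.14].

## Interface

Orientations are given as a unit quaternion [w, x, y, z].
In Python, from station import arm gives the robot as it stands.
- The arm moves only by the tool servo_tool, never from a script. Its argument "increments" is a list that holds one entry, the list of rows, each a list of 6 numbers: the shift along the tool's x, y, z in units of 40 mm (1.0 is 40 mm), then the turn, a rotation vector about the tool's x, y, z in units of 5 degrees (1.0 is 5 degrees). In form: [[[x, y, z, ax, ay, az], ...]]. A call has 1 to 10 rows; each row is the pose to reach, as a shift and turn from the pose commanded when the call began, along the tool's axes at that moment; what a row does not reach only later rows make up. A row lasts 1/8 s, in which the tool goes at most 62.5 mm and 10.7 degrees, less where a joint would pass 70% of its speed; a pose out of reach is approached as far as the arm can. A call with a gripper value outside its range is refused whole. "grip" is the opening in per cent of the stroke, from 0 (shut) to 100 (fully open), set as the call begins (left out, the last holds). The fingers move at their own pace and stop on an object; "squeeze" is the grip in N (left out, the last holds). Time passes only in rows, so rows that repeat a pose let the fingers close. It gives the time, the measured TCP pose, the force, the opening and the grip force at its end, in the units of the state.
- arm.get_state(): the state, without advancing time (a new reading comes with each control period).
- arm.snapshot(name): name is "scene" or "side" or "wrist"; returns (picture, depth): 480x640x3 uint8, red, green, blue; 480x640 float32, m along the optical axis (not along the pixel's ray), 0 where there is no reading.
- arm.camera_params(name): a dict with "fx", "fy", "cx", "cy" (pixels), "T" (4x4, takes a point from camera to world coordinates). Camera axes: x right, y up, looking along -z (the intrinsics and any distortion apply to the point x, -y, -z); pixel columns grow to the right and rows downward; lengths in m; the calibration is good to about 2 mm. A picture is of the moment at which its call begins: read the wrist's pose just before it. camera_params takes no time and is no camera call; for the wrist camera it gives the pose at the moment of the call.
- arm.finish_job(): hands the job in; it is judged then, once.
Trained networks look in the newest picture that a camera, given by its name, has taken for a name from the list of things; names that differ only in an ending like _2 or _b are one class to them, and where a whole thing is asked for, a point or a joint stands for the part that bears it (a point fixed in the world has none). Each returns a list of dicts, best first, with "confidence" (0 to 1); they miss things now and then, are a little off and sometimes report something else, mostly with a low value. They report only what shows in the picture. A call takes as long as a camera call. They do not tell look-alikes from the thing itself.
- arm.recognise(camera, target): "centre" ([column, row] in pixels, amid what is visible of it).
The state is a dict: "t": time; "qpos": joint angles; "qvel": joint speeds; "tau": joint torques, N m; "position": TCP position; "orientation": TCP orientation; "ft_force": force on the tool from outside, world axes, zero at the start; "moment": the same for the moment, N m; "finger_gap": finger opening in m; "grasp_force": force on a finger pad.
Only numpy, scipy, OpenCV 4.12 (cv2) and the standard library are available. Lean on these libraries where they do the work, as an engineer would, in place of code of your own. Each camera call takes 0.05 s, during which the arm holds its last target. There are 200 camera calls.

## Working session

There is one attempt and no reset: what is moved stays moved. The work goes in short steps, Python scripts to look and compute and a tool call to move; the robot and the scene stay as the last step left them, time stands still between calls to the robot, and variables do not carry over. Pictures are saved under pics/ and viewed, at most 10 in all, crops included, and the job is handed in when it is done.

Besides the shell and the picture viewer there is one more tool, called after ">>>" by a JSON object that holds its "op" and its "data". servo_tool: Moves the arm, as the interface text tells. Its arguments: {"type":"object","properties":{"increments":{"type":"array","items":{"type":"array","items":{"type":"array","items":{"type":"number"}}}},"grip":{"type":"number"},"squeeze":{"type":"number"}},"required":["increments"]}

```bash
mkdir -p pics; cat > h.py <<'E'
import numpy as np, cv2
from station import arm
def snap(n,f=None):
    p,d=arm.snapshot(n)
    if f: cv2.imwrite('pics/'+f,p[:,:,::-1])
    return p,d,arm.camera_params(n)
def cloud(d,c):
    v,u=np.mgrid[0:480,0:640]
    P=np.stack([(u-c['cx'])/c['fx']*d,-(v-c['cy'])/c['fy']*d,-d],-1)
    return P@c['T'][:3,:3].T+c['T'][:3,3]
E
python3 - <<'E'
from h import *
s=arm.get_state();print(s['t'],s['position'],s['orientation'],s['finger_gap'])
ims=[]
for n in['scene','side']:
    p,d,c=snap(n);P=cloud(d,c);np.save(n+'.npy',P);ims.append(p[:,:,::-1].copy());print(n,[k for k in c],c['T'][:3,3].round(2))
    for t in['tin','inner_lid','outer_lid','stem_top','collar_top','tin_mouth']:
        for r in arm.recognise(n,t)[:3]:
            u,v=map(int,r['centre']);print(t,(u,v),round(r['confidence'],2),P[v,u].round(3))
for i,n in zip(ims,['a','b']): cv2.imwrite(f'pics/{n}.png',i)
E
```

```text
0.0 [0.15355389 0.55348784 0.23028861] [-3.31352273e-04  1.35003654e-01  9.90844635e-01 -9.02135275e-04] 0.08549601161933836
scene ['fx', 'fy', 'cx', 'cy', 'T'] [-0.16 -0.74  1.04]
tin (350, 263) 0.85 [ 0.502 -0.17   0.044]
inner_lid (276, 184) 0.39 [0.541 0.14  0.068]
outer_lid (171, 221) 0.9 [0.284 0.254 0.02 ]
outer_lid (275, 197) 0.88 [0.53  0.133 0.033]
outer_lid (225, 227) 0.82 [0.371 0.14  0.024]
stem_top (277, 183) 0.37 [0.545 0.141 0.068]
collar_top (224, 228) 0.92 [0.366 0.138 0.025]
collar_top (273, 199) 0.62 [0.526 0.136 0.027]
collar_top (172, 218) 0.57 [0.288 0.252 0.03 ]
tin_mouth (352, 262) 0.96 [ 0.51  -0.169  0.041]
side ['fx', 'fy', 'cx', 'cy', 'T'] [0.46 0.81 0.78]
tin (307, 219) 0.67 [ 0.505 -0.133  0.077]
inner_lid (280, 314) 0.61 [0.54  0.152 0.078]
outer_lid (367, 343) 0.95 [0.383 0.169 0.027]
outer_lid (423, 401) 0.86 [0.296 0.282 0.02 ]
outer_lid (279, 334) 0.83 [0.542 0.164 0.039]
stem_top (283, 316) 0.43 [0.535 0.149 0.07 ]
stem_top (307, 220) 0.31 [ 0.505 -0.129  0.078]
collar_top (366, 346) 0.96 [0.385 0.169 0.019]
collar_top (277, 335) 0.79 [0.546 0.163 0.034]
collar_top (428, 400) 0.67 [0.289 0.283 0.025]
tin_mouth (305, 222) 0.92 [ 0.509 -0.125  0.075]
```

View pics/a.png

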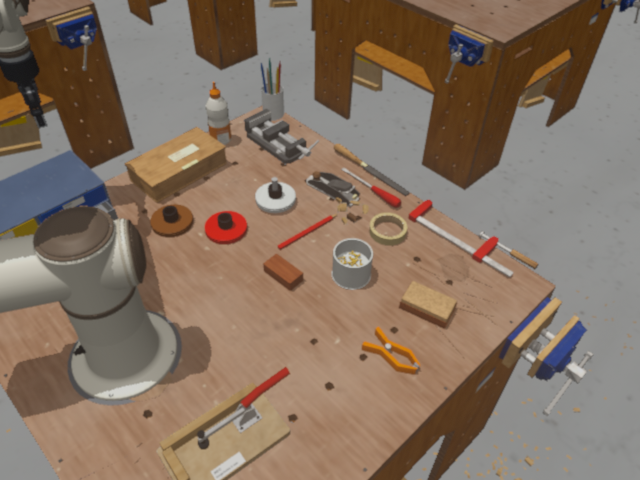

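View pics/b.png

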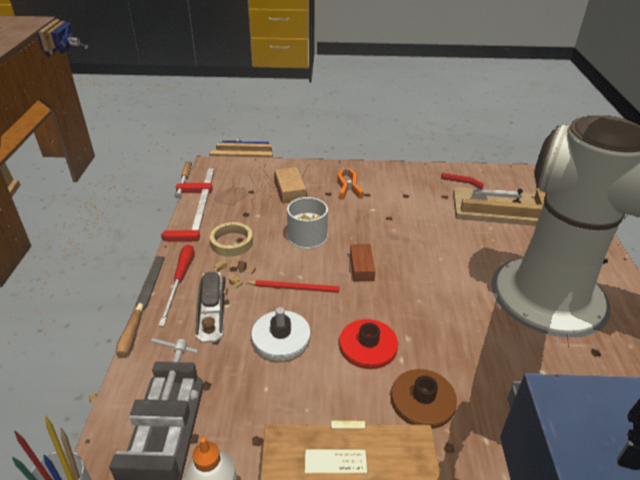

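The scene and side views show the white target lids with the black collar and grey stem at about (275,195) and (280,330). The tin is at (351,262) and (307,220). The red and brown discs are look-alikes. Next I fit circles to the lids and the tin.

```bash
python3 - <<'E'
from h import *
s=arm.get_state()['orientation']
for n in['scene','side']:
    P=np.load(n+'.npy').reshape(-1,3)
    for nm,c,r,zl,zh in[('plate',(.543,.148),.075,.017,.03),('stem',(.543,.148),.03,.06,.09),('rim',(.505,-.15),.07,.068,.085)]:
        q=P[(np.hypot(P[:,0]-c[0],P[:,1]-c[1])<r)&(P[:,2]>zl)&(P[:,2]<zh)]
        if len(q)<5: print(n,nm,len(q));continue
        print(n,nm,len(q),cv2.minEnclosingCircle(q[:,:2].astype(np.float32)),np.median(q[:,2]),q[:,2].max(), (q.min(0)+q.max(0))[:2]/2)
from scipy.spatial.transform import Rotation as R
c=arm.camera_params('wrist');st=arm.get_state();Rt=R.from_quat(st['orientation'],scalar_first=True).as_matrix()
print(Rt.round(3),Rt.T@(c['T'][:3,3]-st['position']),(Rt.T@c['T'][:3,:3]).round(3),c['fx'])
E
```

```text
scene plate 720 ((0.5423724055290222, 0.1442488133907318), 0.05713491514325142) 0.024163923566172585 0.02994508748266478 [0.54330395 0.14527657]
scene stem 53 ((0.5395978689193726, 0.14532402157783508), 0.01040644571185112) 0.07438886311372539 0.08357404020740133 [0.5411121  0.14496857]
scene rim 343 ((0.5064788460731506, -0.17063260078430176), 0.04860054329037666) 0.07459594502581313 0.08246432030049755 [ 0.50770096 -0.17147301]
side plate 1731 ((0.5401046276092529, 0.1445065140724182), 0.05599160119891167) 0.025453925371306196 0.029621112253407578 [0.54111323 0.14541812]
side stem 117 ((0.5413140058517456, 0.14592774212360382), 0.008981158956885338) 0.07621733560841637 0.08388530316865161 [0.5403918  0.14642275]
side rim 410 ((0.5072674751281738, -0.17075790464878082), 0.048376549035310745) 0.07573353908824076 0.08457892276573131 [ 0.50709051 -0.1707736 ]
[[-0.964  0.267  0.   ]
 [ 0.267  0.964  0.   ]
 [-0.     0.    -1.   ]] [ 0.06891688 -0.00017444 -0.14278097] [[ 0.001  0.962  0.275]
 [ 1.    -0.001 -0.001]
 [-0.001  0.275 -0.962]] 337.9128497200708
```

>>> {"op": "servo_tool", "data": {"increments": [[[-1.2, -0.73, 0, 0, 0, 0], [-2.5, -1.5, 0, 0, 0, 0], [-3.9, -2.35, 0, 0, 0, 0], [-5.3, -3.2, 0, 0, 0, 0], [-6.7, -4.05, 0, 0, 0, 0], [-8.1, -4.9, 0, 0, 0, 0], [-9.5, -5.75, 0, 0, 0, 0], [-10.8, -6.5, 0, 0, 0, 0], [-11.7, -7.05, 0, 0, 0, 0], [-12.05, -7.26, 0, 0, 0, 0]]], "grip": 60}}

```text
t: 1.95
position: [0.5422, 0.1428, 0.2312]
orientation: [0.0, 0.137, 0.991, -0.0]
ft_force: [-0.6, -0.3, -0.8]
finger_gap: 0.0512
grasp_force: 0.0
```

```bash
cat >> h.py <<'E'
def circ(P,c,r,zl,zh):
    P=P.reshape(-1,3);q=P[(np.hypot(P[:,0]-c[0],P[:,1]-c[1])<r)&(P[:,2]>zl)&(P[:,2]<zh)]
    if len(q)<5: return len(q)
    (x,y),R_=cv2.minEnclosingCircle(q[:,:2].astype(np.float32))
    return len(q),round(x,4),round(y,4),round(R_,4),np.median(q,0).round(4),np.percentile(q[:,2],98).round(4)
E
python3 - <<'E'
from h import *
p,d,c=snap('wrist','w1.png');P=cloud(d,c)
for a in[((.541,.145),.075,.017,.032),((.541,.145),.035,.045,.058),((.541,.145),.03,.07,.09)]: print(circ(P,*a))
print(arm.get_state()['position'])
E
```

```text
(6985, 0.5419, 0.1457, 0.054, array([0.5365, 0.1474, 0.0249]), np.float64(0.0266))
(658, 0.5416, 0.1456, 0.0191, array([0.5378, 0.1474, 0.0526]), np.float64(0.0546))
(267, 0.5418, 0.1456, 0.0081, array([0.5407, 0.146 , 0.0808]), np.float64(0.0824))
[0.54244833 0.14262274 0.23115805]
```

View pics/w1.png

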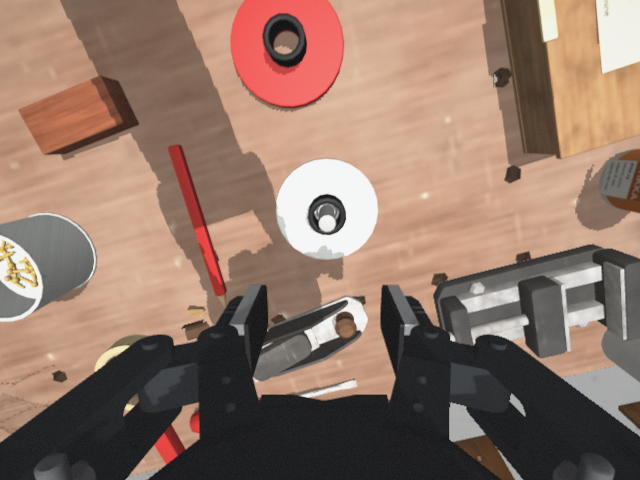

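The wrist view shows the white lid, collar and stem at (326,213), well clear of other things, with fitted radii matching the spec. Now I descend to the stem.

>>> {"op": "servo_tool", "data": {"increments": [[[0.035, 0.07, 0.7, 0, 0, 0], [0.035, 0.07, 1.6, 0, 0, 0], [0.035, 0.07, 2.5, 0, 0, 0], [0.035, 0.07, 3.3, 0, 0, 0], [0.035, 0.07, 3.9, 0, 0, 0], [0.035, 0.07, 4.2, 0, 0, 0], [0.035, 0.07, 4.33, 0, 0, 0], [0.035, 0.07, 4.33, 0, 0, 0]]]}}

```text
t: 3.0
position: [0.5402, 0.1487, 0.0587]
orientation: [0.0, 0.135, 0.991, 0.0]
ft_force: [-0.1, 0.3, 0.4]
finger_gap: 0.0513
grasp_force: 0.0
```

>>> {"op": "servo_tool", "data": {"increments": [[[0, 0, 0, 0, 0, 0], [0, 0, 0, 0, 0, 0], [0, 0, 0, 0, 0, 0], [0, 0, 0, 0, 0, 0], [0, 0, 0, 0, 0, 0], [0, 0, 0, 0, 0, 0], [0, 0, 0, 0, 0, 0], [0, 0, 0, 0, 0, 0]]], "grip": 0, "squeeze": 60}}

```text
t: 4.0
position: [0.5405, 0.1482, 0.0587]
orientation: [0.001, 0.135, 0.991, -0.0]
ft_force: [-0.9, -2.1, 5.5]
finger_gap: 0.0136
grasp_force: 58.7
```

>>> {"op": "servo_tool", "data": {"increments": [[[0, 0, -0.15, 0, 0, 0], [0, 0, -0.4, 0, 0, 0], [0, 0, -0.8, 0, 0, 0], [0, 0, -1.4, 0, 0, 0], [0, 0, -2.0, 0, 0, 0], [0, 0, -2.6, 0, 0, 0], [0, 0, -3.1, 0, 0, 0], [0, 0, -3.4, 0, 0, 0], [0, 0, -3.5, 0, 0, 0], [0, 0, -3.5, 0, 0, 0]]]}}

```text
t: 5.25
position: [0.5397, 0.1484, 0.1978]
orientation: [-0.0, 0.135, 0.991, -0.0]
ft_force: [-0.3, -0.3, -2.2]
finger_gap: 0.0137
grasp_force: 58.6
```

```bash
python3 - <<'E'
from h import *
s=arm.get_state();print(s['position'],s['ft_force'],s['finger_gap'],s['grasp_force'])
p,d,c=snap('wrist','w2.png');P=cloud(d,c)
x,y,z=s['position']
for a in[((x,y),.075,z-.045,z-.025),((x,y),.06,z-.012,z+.005)]: print(circ(P,*a))
q=P.reshape(-1,3);q=q[(np.hypot(q[:,0]-x,q[:,1]-y)<.05)&(q[:,2]>z-.045)&(q[:,2]<z-.025)];A=np.c_[q[:,:2]-[x,y],np.ones(len(q))];print(np.linalg.lstsq(A,q[:,2],rcond=None)[0])
p,d,c=snap('side','s2.png')
E
```

```text
[0.53971374 0.14836875 0.19780302] [-0.34130242 -0.32233138 -2.1777971 ] 0.013732664197285768 58.59845459461212
(18343, 0.5409, 0.1471, 0.0541, array([0.5225, 0.1543, 0.1639]), np.float64(0.1656))
(1657, 0.5374, 0.1486, 0.0184, array([0.5297, 0.1507, 0.1917]), np.float64(0.2022))
[-0.0056857  -0.01002066  0.16398965]
```

View pics/s2.png

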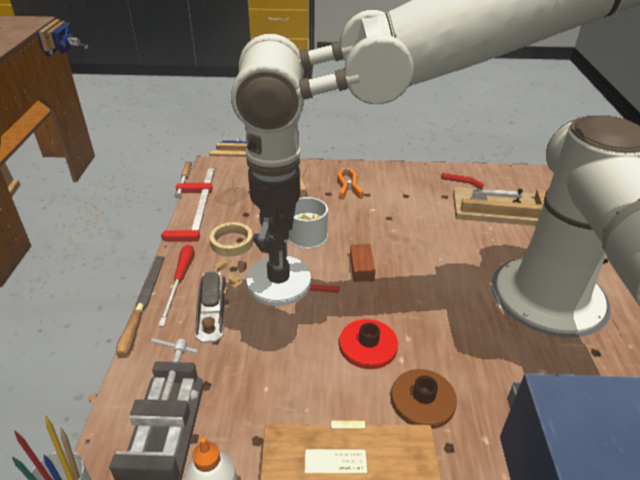

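>>> {"op": "servo_tool", "data": {"increments": [[[-0.03, -0.3, 0, 0, 0, 0], [-0.1, -0.9, 0, 0, 0, 0], [-0.16, -1.7, 0, 0, 0, 0], [-0.24, -2.5, 0, 0, 0, 0], [-0.32, -3.3, 0, 0, 0, 0], [-0.4, -4.1, 0, 0, 0, 0], [-0.45, -4.6, 0, 0, 0, 0], [-0.48, -4.9, 0, 0, 0, 0], [-0.48, -4.9, 0, 0, 0, 0], [-0.48, -4.9, 0, 0, 0, 0]]]}}

```text
t: 6.6
position: [0.506, -0.0451, 0.198]
orientation: [-0.0, 0.135, 0.991, 0.0]
ft_force: [-0.4, 0.2, -2.0]
finger_gap: 0.0139
grasp_force: 58.7
```

```bash
python3 - <<'E'
from h import *
s=arm.get_state();print(s['position'])
p,d,c=snap('wrist','w3.png');P=cloud(d,c)
x,y,z=s['position']
print(circ(P,(x,y),.07,z-.045,z-.025))
print(circ(P,(.507,-.17),.06,.074,.084),circ(P,(.507,-.17),.055,.07,.082))
E
```

```text
[ 0.50601902 -0.04512756  0.19799773]
(18302, 0.5074, -0.0463, 0.0541, array([ 0.4891, -0.0388,  0.1646]), np.float64(0.1663))
(1710, 0.5078, -0.1716, 0.0464, array([ 0.4994, -0.1812,  0.0776]), np.float64(0.0791)) (2189, 0.5081, -0.1714, 0.0464, array([ 0.5006, -0.1847,  0.0772]), np.float64(0.079))
```

View pics/w3.png

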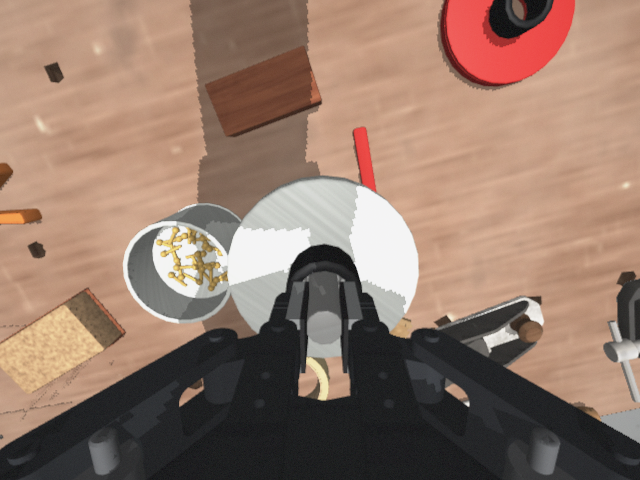

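The wrist view shows the tin rim at (185,262), mostly visible, and the lids are held level. Next I move over the tin.

>>> {"op": "servo_tool", "data": {"increments": [[[-0.06, -0.2, 0, 0, 0, 0], [-0.2, -0.7, 0, 0, 0, 0], [-0.39, -1.4, 0, 0, 0, 0], [-0.59, -2.1, 0, 0, 0, 0], [-0.75, -2.7, 0, 0, 0, 0], [-0.84, -3.02, 0.2, 0, 0, 0], [-0.84, -3.02, 0.6, 0, 0, 0], [-0.84, -3.02, 1.0, 0, 0, 0], [-0.84, -3.02, 1.25, 0, 0, 0], [-0.84, -3.02, 1.25, 0, 0, 0]]]}}

```text
t: 7.9
position: [0.5054, -0.17, 0.1467]
orientation: [-0.001, 0.135, 0.991, 0.001]
ft_force: [-0.1, 0.4, -1.9]
finger_gap: 0.0139
grasp_force: 58.7
```

```bash
python3 - <<'E'
from h import *
s=arm.get_state();print(s['position'],s['ft_force'])
p,d,c=snap('wrist');P=cloud(d,c)
x,y,z=s['position']
print(circ(P,(x,y),.07,z-.045,z-.025))
p,d,c=snap('side');cv2.imwrite('pics/s3.png',cv2.resize(p[150:290,230:400,::-1],None,fx=4,fy=4))
E
```

```text
[ 0.5053781  -0.16999249  0.14668666] [-0.05265637  0.38338188 -1.90335182]
(18294, 0.5072, -0.1718, 0.0541, array([ 0.4888, -0.1651,  0.1143]), np.float64(0.1159))
```

View pics/s3.png

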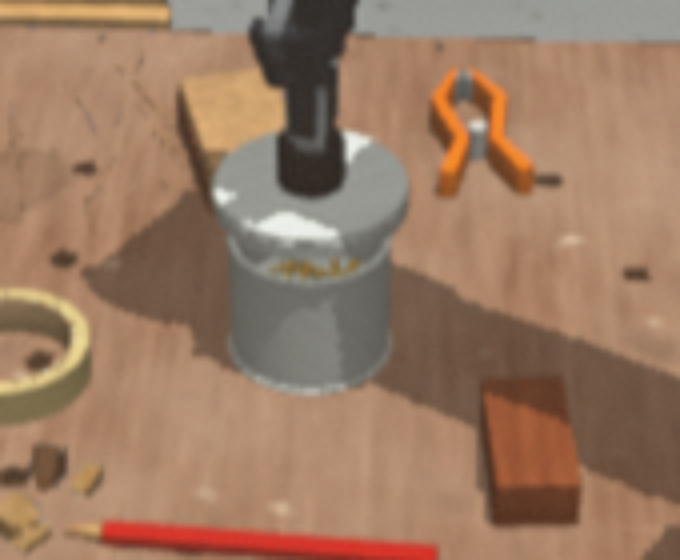

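The crop shows the lids centred just above the mouth. Now I lower them gently.

>>> {"op": "servo_tool", "data": {"increments": [[[0, 0, 0.1, 0, 0, 0], [0, 0, 0.2, 0, 0, 0], [0, 0, 0.29, 0, 0, 0], [0, 0, 0.37, 0, 0, 0], [0, 0, 0.44, 0, 0, 0], [0, 0, 0.5, 0, 0, 0], [0, 0, 0.54, 0, 0, 0], [0, 0, 0.56, 0, 0, 0], [0, 0, 0.57, 0, 0, 0], [0, 0, 0.57, 0, 0, 0]]]}}

```text
t: 9.25
position: [0.5061, -0.1711, 0.1254]
orientation: [0.0, 0.135, 0.991, -0.0]
ft_force: [0.6, -0.2, -2.1]
finger_gap: 0.0138
grasp_force: 58.7
```

>>> {"op": "servo_tool", "data": {"increments": [[[0, 0, 0.02, 0, 0, 0], [0, 0, 0.035, 0, 0, 0], [0, 0, 0.05, 0, 0, 0], [0, 0, 0.06, 0, 0, 0], [0, 0, 0.06, 0, 0, 0]]]}}

```text
t: 9.88
position: [0.5061, -0.1711, 0.123]
orientation: [-0.0, 0.135, 0.991, -0.0]
ft_force: [-1.1, -0.4, -1.2]
finger_gap: 0.0139
grasp_force: 58.9
```

>>> {"op": "servo_tool", "data": {"increments": [[[0, 0, 0.01, 0, 0, 0], [0, 0, 0.02, 0, 0, 0], [0, 0, 0.02, 0, 0, 0], [0, 0, 0.02, 0, 0, 0]]]}}

```text
t: 10.38
position: [0.5064, -0.1714, 0.1227]
orientation: [0.0, 0.135, 0.991, -0.0]
ft_force: [-2.6, -0.9, 5.4]
finger_gap: 0.0139
grasp_force: 59.5
```

The force rises at the expected height, so the inner lid is home. I release the stem.

>>> {"op": "servo_tool", "data": {"increments": [[[0, 0, 0, 0, 0, 0], [0, 0, 0, 0, 0, 0], [0, 0, 0, 0, 0, 0], [0, 0, 0, 0, 0, 0], [0, 0, 0, 0, 0, 0], [0, 0, 0, 0, 0, 0], [0, 0, 0, 0, 0, 0], [0, 0, 0, 0, 0, 0]]], "grip": 68}}

```text
t: 11.38
position: [0.5061, -0.171, 0.1221]
orientation: [0.0, 0.135, 0.991, -0.0]
ft_force: [-0.7, 0.6, 0.5]
finger_gap: 0.0582
grasp_force: 0.0
```

```bash
python3 - <<'E'
from h import *
s=arm.get_state();print(s['position'],s['ft_force'],s['finger_gap'])
p,d,c=snap('wrist','w4.png');P=cloud(d,c)
x,y,z=.507,-.171,0
print(circ(P,(x,y),.07,.08,.097))
print(circ(P,(x,y),.022,.108,.121))
print(circ(P,(x,y),.014,.138,.15))
q=P.reshape(-1,3);q=q[(np.hypot(q[:,0]-x,q[:,1]-y)<.05)&(q[:,2]>.08)&(q[:,2]<.097)];A=np.c_[q[:,:2]-[x,y],np.ones(len(q))];print(np.linalg.lstsq(A,q[:,2],rcond=None)[0])
E
```

```text
[ 0.50612958 -0.17104955  0.12211847] [-0.65111232  0.5718691   0.45991278] 0.058204440879998556
(20174, 0.5076, -0.1727, 0.0541, array([ 0.4924, -0.1669,  0.089 ]), np.float64(0.0906))
(2665, 0.5074, -0.1727, 0.0192, array([ 0.5007, -0.169 ,  0.1165]), np.float64(0.119))
(1303, 0.5075, -0.1719, 0.0082, array([ 0.5058, -0.1718,  0.1448]), np.float64(0.1461))
[-0.00033121  0.00094994  0.08913216]
```

View pics/w4.png

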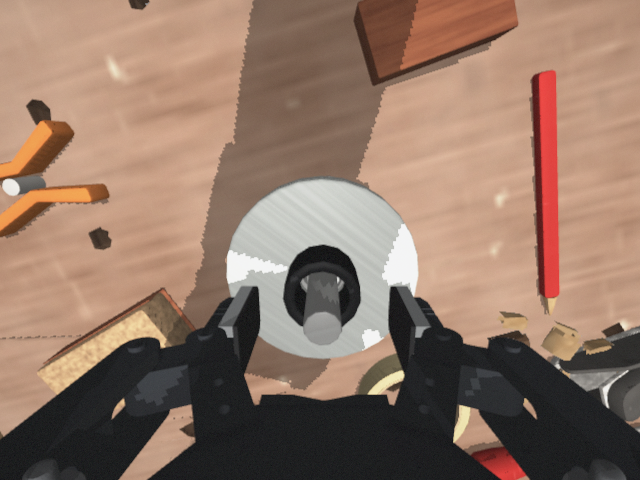

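The picture and depth agree. The lids are seated and level, with the plate at 0.089 and the stem top at 0.145. Next I take the collar.

>>> {"op": "servo_tool", "data": {"increments": [[[-0.045, -0.025, 0.0, 0, 0, 0], [-0.045, -0.025, 0.15, 0, 0, 0], [-0.045, -0.025, 0.35, 0, 0, 0], [-0.045, -0.025, 0.55, 0, 0, 0], [-0.045, -0.025, 0.7, 0, 0, 0], [-0.045, -0.025, 0.75, 0, 0, 0], [-0.045, -0.025, 0.75, 0, 0, 0]]]}}

```text
t: 12.3
position: [0.5075, -0.1725, 0.092]
orientation: [-0.0, 0.135, 0.991, 0.0]
ft_force: [0.1, -0.3, -0.1]
finger_gap: 0.0584
grasp_force: 0.0
```

>>> {"op": "servo_tool", "data": {"increments": [[[0, 0, 0, 0, 0, 0], [0, 0, 0, 0, 0, 0], [0, 0, 0, 0, 0, 0], [0, 0, 0, 0, 0, 0], [0, 0, 0, 0, 0, 0], [0, 0, 0, 0, 0, 0]]], "grip": 0, "squeeze": 40}}

```text
t: 13.05
position: [0.508, -0.1728, 0.0927]
orientation: [0.001, 0.135, 0.991, -0.0]
ft_force: [-0.5, 0.2, 5.4]
finger_gap: 0.0365
grasp_force: 40.5
```

>>> {"op": "servo_tool", "data": {"increments": [[[0, 0, -0.03, 0, 0, 0], [0, 0, -0.06, 0, 0, 0], [0, 0, -0.1, 0, 0, 0], [0, 0, -0.1, 0, 0, 0]]]}}

```text
t: 13.55
position: [0.5075, -0.1724, 0.096]
orientation: [-0.0, 0.135, 0.991, 0.0]
ft_force: [-0.5, -1.2, -1.5]
finger_gap: 0.0362
grasp_force: 40.0
```

```bash
python3 - <<'E'
from h import *
s=arm.get_state();print(s['position'],s['ft_force'],s['finger_gap'])
p,d,c=snap('wrist');P=cloud(d,c)
x,y=.507,-.171
print(circ(P,(x,y),.07,.08,.1))
print(circ(P,(x,y),.022,.108,.126))
print(circ(P,(x,y),.014,.138,.155))
q=P.reshape(-1,3);q=q[(np.hypot(q[:,0]-x,q[:,1]-y)<.05)&(q[:,2]>.085)&(q[:,2]<.1)];A=np.c_[q[:,:2]-[x,y],np.ones(len(q))];print(np.linalg.lstsq(A,q[:,2],rcond=None)[0])
E
```

```text
[ 0.50746626 -0.17240923  0.09600991] [-0.5334281 -1.1736257 -1.487227 ] 0.03623256244883122
(22596, 0.5072, -0.1725, 0.0541, array([ 0.4855, -0.1657,  0.0923]), np.float64(0.0943))
(5169, 0.5071, -0.171, 0.0221, array([ 0.5009, -0.1685,  0.1197]), np.float64(0.1251))
(1998, 0.5076, -0.1723, 0.0084, array([ 0.5055, -0.1717,  0.1448]), np.float64(0.1461))
[0.00153112 0.00066207 0.09247874]
```

The outer lid rises alone: the stem top is still at 0.1448. I go straight up.

>>> {"op": "servo_tool", "data": {"increments": [[[0, 0, -0.1, 0, 0, 0], [0, 0, -0.3, 0, 0, 0], [0, 0, -0.55, 0, 0, 0], [0, 0, -0.85, 0, 0, 0], [0, 0, -1.2, 0, 0, 0], [0, 0, -1.55, 0, 0, 0], [0, 0, -1.85, 0, 0, 0], [0, 0, -2.1, 0, 0, 0], [0, 0, -2.2, 0, 0, 0], [0, 0, -2.2, 0, 0, 0]]]}}

```text
t: 14.85
position: [0.5076, -0.1725, 0.1841]
orientation: [0.0, 0.135, 0.991, -0.0]
ft_force: [-0.8, 0.6, -1.1]
finger_gap: 0.0363
grasp_force: 40.0
```

>>> {"op": "servo_tool", "data": {"increments": [[[0, 0, 0, 0, 0, 0], [0, 0, 0, 0, 0, 0], [0, 0, 0, 0, 0, 0], [0, 0, 0, 0, 0, 0]]]}}

```text
t: 15.35
position: [0.5075, -0.1725, 0.184]
orientation: [-0.0, 0.135, 0.991, 0.0]
ft_force: [0.8, -0.5, -2.4]
finger_gap: 0.0363
grasp_force: 40.0
```

```bash
python3 - <<'E'
from h import *
s=arm.get_state();print(s['position'],s['ft_force'],s['finger_gap'])
p,d,c=snap('wrist');P=cloud(d,c)
print(circ(P,(.507,-.171),.07,.165,.195))
p,d,c=snap('side');cv2.imwrite('pics/s5.png',cv2.resize(p[130:290,230:400,::-1],None,fx=3.5,fy=3.5))
E
```

```text
[ 0.50754589 -0.17245166  0.18402018] [ 0.76467173 -0.47750265 -2.44574168] 0.036335760327194884
(25054, 0.5073, -0.1723, 0.0541, array([ 0.4882, -0.1685,  0.1804]), np.float64(0.1925))
```

View pics/s5.png

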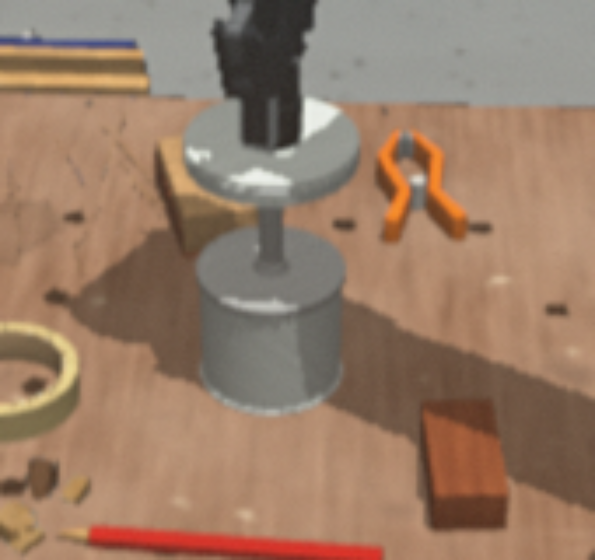

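The picture shows the inner lid seated in the tin and the outer lid held above the stem. Its plate top is at 0.180, so the lower edge is at about 0.164, against a stem top of 0.145. I hand the job in.

```bash
python3 -c "
from station import arm
print(arm.finish_job())"
```

```text
the job is handed in; nothing more can be done
None
```

The job is handed in: the inner lid is seated level in the tin, and the gripper holds the outer lid with its lower edge about 19 mm above the stem's top; no verdict was returned.

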